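# Slide the lid onto the nut tub and snap it shut

### The job

The round lid lies on the low black riser shelf beside the open nut tub. Slide it across onto the tub without lifting it, until its leading edge is home under the tub's fixed lip, then press the near edge down until both spring clips snap over it and the lid sits level and fully down. Leave the other things on the bench where they are.

Things in the scene. Friction and masses are not known exactly. Their poses are not given: they have to be found in the camera images.
- lid: Loose round white plastic lid, about 0.13 kg: flange 120 mm across, 5 mm thick, carrying a raised flat top 108 mm across; 14 mm high in all. Starts flat on the riser's deck. Origin: centre of its underside, z up; yaw is of no matter. Fully down, its origin is 60 mm above the tub's origin, on the tub's axis.
- tub: Fixed open round white plastic tub on the bench beside the riser. Origin: centre of its underside, z up; its +y points to the riser. Rim 112 mm outer diameter, 4 mm wall; rim and cross divider inside are 60 mm high. On its -y half a collar wall (inner radius 61.5 mm, top at 70.5 mm) stops and centres the lid. Lid seated: its top is 74 mm above this origin.
- tub_lip (a point): Middle of the tub's fixed lip, on the -y side of the tub, 67.5 mm high (the lip's underside), 58.5 mm from the axis; the lip runs about 37 degrees to either side along the collar. The lid's leading edge slides under it: it drops by itself (up to 15 mm, the trailing edge rising as much) once the lid's centre has passed the clips.
- tub_press (a point): Good place to press: 30 mm from the tub's axis towards +y, at the height of the seated lid's top (74 mm). Before the press the lid lies tilted about 4 to 7 degrees, its far edge under the lip, its near edge up on the clips' slopes, some 10 mm too high. Snapping it down takes about 5 to 15 N here.
- riser: Fixed low black steel shelf: deck 260 x 220 mm, 6 mm thick, top 75 mm above the bench, four legs. Origin on the bench; the deck runs from -110 to +150 mm along its x, -100 to +120 mm along its y. The tub stands at its -y side, axis 70 mm from the deck's edge, turned like the riser.
- clip_left (a joint): Tub's spring clip 35 degrees from its +y towards its +x: radial slide, m; 0 = home, grows outward to 0.006; 2000 N/m, 2 N preload. Top 74 mm high (just under the deck's level); from there (radius 61 mm) a slope leads down and in to a beak at radius 57.5 mm, height 66 mm, which moves out 2.5 mm to let the flange pass and snaps back to 0 over it.
- clip_right (a joint): The other spring clip, at 35 degrees from tub +y towards tub -x; same values.
- torch: Bystander: green plastic torch, 120 mm long, 36 mm thick, lying along its own y on the far side of the riser's deck. Origin: centre of its underside. Leave it.
- charger: Bystander: grey battery charger, 120 x 80 x 50 mm, on the bench beyond the tub. Origin: centre of its underside. Leave it.
- clamp: Bystander: yellow spring clamp gripping an aluminium L bracket, about 170 mm long, 35 mm high, on the bench beside the riser. Origin: near the clamp's pivot, at its underside. Leave it.
- brush: Bystander: stainless post brush, 120 mm long, 30 mm thick, on the bench beside the charger. Origin: centre of its underside. Leave it.
- bowl: Bystander: white ceramic bowl of nuts, 104 mm across, 45 mm high, on the bench on the far side of the tub. Origin: centre of its underside. Leave it.
- jar: Bystander: glass jar with a steel cap, 60 mm across, 85 mm high, on the bench on the far side of the riser. Origin: centre of its underside. Leave it.

How it is judged:
By the outcome, as a careful person would: the job done as asked, in the order asked, and still so for the second after the job is handed in, with the robot touching nothing.
It also fails if it takes over 42 s, if anything falls off the work surface, if the arm or the gripper's body presses on something with over 40 N, if the wrist force passes 120 N, or if a joint passes its speed limit or range.

### The arm

A 6-joint arm with a two-finger parallel gripper is mounted at the origin on the work surface. World frame = base frame: x ahead of the robot, y to its left, z up, the work surface at z = 0. Lengths are in mm, angles in rad, forces in N, time in s.
With the tool pointing down it reaches from about 150 to 775 mm from the base axis. Payload 6.1 kg.
Tool frame: the origin (TCP) lies at the very end of the fingers, on their centre line; the grasp point (between the pads) lies 19 mm behind it; z points along the fingers, y is the direction in which the jaws open and shut (so a half turn about z gives the same grasp; the last joint's range is limited). The gripper opens to 85 mm and grips with 20 to 120 N. Pads are 22 mm wide; open, the fingers measure 114 mm over their backs; the gripper's body (76 mm by 85 mm) begins 54 mm behind the grasp point. The pads swing forward as they close: fully open they stand 13 mm farther back than shut.
Start: joints at [1.271, 0.126, -0.04, 1.405, 0, 1.571], TCP at [155.041, 501.568, 231.295] pointing down, gripper open.
Joint ranges: [-2.72, 2.72], [-0.95, 1.95], [-1.27, 1.35], [-1.78, 2.02], [-1.46, 1.47], [-3.14, 3.14]. Speed limits (rad/s): [2.39, 2.39, 3.01, 3.14, 3.14, 3.14].

### API

Orientations are given as a unit quaternion [w, x, y, z].
In Python, from station import bot gives the robot as it stands.
- The arm moves only by the shell command python3 -m creep 'ROWS' [OPENING] [FORCE]. ROWS is JSON, a list of rows, each an object with "travel": the shift along the tool's x, y, z each as a share of 0.25 m, from -1 to 1, a list of three; "yaw": the turn about the tool's z as a share of 60 degrees, from -1 to 1. In form: [{"travel": [dx, dy, dz], "yaw": yaw}, ...]. A call has 1 to 20 rows; each row is the pose to reach, as a shift and turn from the pose commanded when the call began, along the tool's axes at that moment; what a row does not reach only later rows make up. A row lasts 1/8 s, in which the tool goes at most 62.5 mm and 10.7 degrees, less where a joint would pass 70% of its speed; a pose out of reach is approached as far as the arm can. A call with a number of a shift or a turn outside -1 to 1 is refused whole. A call with a gripper value outside its range is refused whole. OPENING is the opening, from 0 (shut) to 1 (fully open), set as the call begins (- or left out, the last holds). The fingers move at their own pace and stop on an object; FORCE is the grip in N (left out, the last holds). Time passes only in rows, so rows that repeat a pose let the fingers close. It gives the time, the measured TCP pose, the force and the opening at its end, in the units of the state.
- bot.state(): the state, without advancing time (a new reading comes with each control period).
- bot.camera(name): name is "side" or "top"; returns (picture, depth): 400x640x3 uint8, red, green, blue; 400x640 float32, mm along the optical axis (not along the pixel's ray), 0 where there is no reading.
- bot.camera_model(name): a dict with "camera_matrix" (3x3 intrinsics, pixels), "position" and "orientation" of the camera in the world. Camera axes: x right, y up, looking along -z (the intrinsics and any distortion apply to the point x, -y, -z); pixel columns grow to the right and rows downward; lengths in mm; the calibration is good to about 2 mm. A picture is of the moment at which its call begins. camera_model takes no time and is no camera call.
- bot.hand_in(): hands the job in, once; it reports no verdict.
The state is a dict: "time": time; "joint_pos": joint angles; "joint_velocities": joint speeds; "joint_torque": joint torques, N m; "ee_pos": TCP position; "orientation": TCP orientation; "wrist_force": force on the tool from outside, world axes, zero at the start; "ft_torque": the same for the moment, N m; "opening": finger opening in mm.
Only numpy, scipy, OpenCV 4.12 (cv2) and the standard library are available. Lean on these libraries where they do the work, as an engineer would, in place of code of your own. Each camera call takes 0.05 s, during which the arm holds its last target.

## Working session

There is one attempt and no reset: what is moved stays moved. The work goes in short steps, Python scripts to look and compute and a shell command to move; the robot and the scene stay as the last step left them, time stands still between calls to the robot, and variables do not carry over. Pictures are saved under pics/ and viewed, and the job is handed in when it is done.

```bash
mkdir -p pics; cat > h.py <<'E'
import numpy as np, cv2
from scipy.spatial.transform import Rotation as R
from station import bot
def rot(q): return R.from_quat([q[1],q[2],q[3],q[0]]).as_matrix()
def grab(tag):
    for n in ("top","side"):
        p,d=bot.camera(n); np.savez(f"{tag}_{n}.npz",p=p,d=d); cv2.imwrite(f"pics/{tag}_{n}.png",p[:,:,::-1])
def world(n,uv,depth):
    m=bot.camera_model(n);K=np.array(m["camera_matrix"]);uv=np.atleast_2d(uv).astype(float)
    r=np.c_[(uv[:,0]-K[0,2])/K[0,0],-(uv[:,1]-K[1,2])/K[1,1],-np.ones(len(uv))]*np.reshape(depth,(-1,1))
    return r@rot(m["orientation"]).T+np.array(m["position"])
def plane(n,uv,z):
    c=np.array(bot.camera_model(n)["position"]); a=world(n,uv,1.0)-c
    return c+a*((z-c[2])/a[:,2:3])
E
python3 - <<'E'
from h import *
print(bot.state())
for n in("top","side"): print(bot.camera_model(n))
grab("a")
E
```

```text
{'time': 0.0, 'joint_pos': array([ 1.27099835e+00,  1.26393778e-01, -4.05980681e-02,  1.40537540e+00,
       -1.56613636e-05,  1.57080529e+00]), 'joint_velocities': array([ 5.25810592e-04, -3.93418228e-04,  5.95128752e-04, -2.57911312e-04,
        3.48008140e-05,  1.80558067e-04]), 'joint_torque': array([ 4.44389536e-05, -4.35912180e+01,  3.52924883e+01,  1.72959751e-02,
       -1.54252291e-05,  2.57498769e-06]), 'ee_pos': array([154.93552714, 501.20740338, 230.5257747 ]), 'orientation': array([-1.09553033e-04,  1.49342637e-01,  9.88785194e-01, -7.77822960e-04]), 'wrist_force': array([-0.91252514, -0.13036679,  1.02745851]), 'ft_torque': array([ 0.01627601, -0.06016479, -0.04119313]), 'opening': 85.59929738576706}
{'camera_matrix': array([[508.53397572,   0.        , 324.90906396],
       [  0.        , 508.53397572, 195.26275   ],
       [  0.        ,   0.        ,   1.        ]]), 'position': array([ 422.27452861,   23.55910092, 1484.83983718]), 'orientation': array([-0.70235147, -0.04427236,  0.04795116,  0.70883218])}
{'camera_matrix': array([[361.81827832,   0.        , 323.63228215],
       [  0.        , 361.81827832, 201.72498936],
       [  0.        ,   0.        ,   1.        ]]), 'position': array([301.49556587, 579.75131038, 668.1793553 ]), 'orientation': array([-0.24951651, -0.1022932 ,  0.37895951,  0.88524985])}
```

View pics/a_top.png

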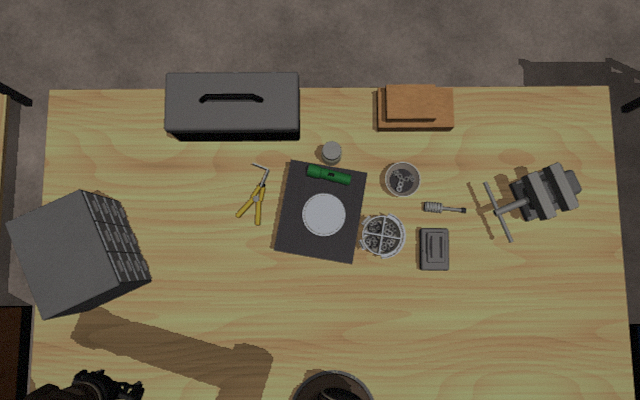

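View pics/a_side.png

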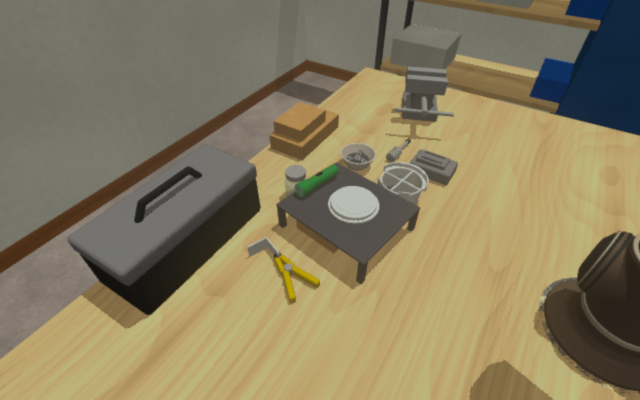

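```bash
cat > meas.py <<'E'
from h import *
def circ(n,tag,box,z,lo=120,show=True):
    p=np.load(f"{tag}_{n}.npz")["p"]; hsv=cv2.cvtColor(p,cv2.COLOR_RGB2HSV)
    m=((hsv[...,2]>lo)&(hsv[...,1]<60)).astype(np.uint8); k=np.zeros_like(m);x0,y0,x1,y1=box;k[y0:y1,x0:x1]=1;m*=k
    cs,_=cv2.findContours(m,cv2.RETR_EXTERNAL,cv2.CHAIN_APPROX_NONE); c=np.vstack([c for c in cs if len(c)>15]); h=cv2.convexHull(c)[:,0]
    w=plane(n,h,z)
    A=np.c_[2*w[:,:2],np.ones(len(w))]; s=np.linalg.lstsq(A,(w[:,:2]**2).sum(1),rcond=None)[0]
    return s[:2],np.sqrt(s[2]+s[0]**2+s[1]**2)
E
python3 - <<'E'
from meas import *
print("lid top",circ("top","a",(298,188,350,242),82)); print("lid side",circ("side","a",(320,180,390,228),82))
print("tub top",circ("top","a",(356,208,412,262),65)); print("tub side",circ("side","a",(372,158,435,200),65))
p=np.load("a_top.npz")["p"]; hsv=cv2.cvtColor(p,cv2.COLOR_RGB2HSV)
m=(hsv[...,2]<90).astype(np.uint8); k=np.zeros_like(m);k[152:270,265:375]=1;m*=k
cs,_=cv2.findContours(cv2.morphologyEx(m,cv2.MORPH_OPEN,np.ones((3,3))),cv2.RETR_EXTERNAL,cv2.CHAIN_APPROX_NONE);c=max(cs,key=cv2.contourArea)
r=cv2.minAreaRect(c);b=cv2.boxPoints(r);print(r,b,plane("top",b,75))
h=cv2.convexHull(c);print(cv2.approxPolyDP(h,5,True)[:,0], plane("top",cv2.approxPolyDP(h,5,True)[:,0],75))
d=np.load("a_top.npz")["d"]
for uv in[(324,215),(285,240),(340,250)]: print(world("top",uv,d[uv[1],uv[0]]))
s=bot.state();print(rot(s["orientation"]))
big=cv2.resize(p[140:280,220:480],None,fx=3,fy=3,interpolation=cv2.INTER_CUBIC);cv2.imwrite("pics/a_zoom.png",big[:,:,::-1])
E
```

```text
lid top (array([553.31033678,  20.26072196]), np.float64(58.92630602177278))
lid side (array([5.45469378e+02, 3.28805524e-01]), np.float64(76.92073089350885))
tub top (array([ 495.81456151, -142.88424518]), np.float64(65.73665023305898))
tub side (array([ 511.32342072, -136.02208327]), np.float64(83.49566773139819))
((321.0101013183594, 208.9429473876953), (80.40467834472656, 96.97220611572266), 10.007979393005371) [[272.99332 249.70468]
 [289.84567 154.20805]
 [369.0269  168.18121]
 [352.17453 263.67786]] [[ 457.24025309  159.84556712   75.        ]
 [ 725.15832813  113.27669841   75.        ]
 [ 683.13601523 -109.67929073   75.        ]
 [ 417.00250126  -57.80618509   75.        ]]
[[291 160]
 [334 162]
 [366 173]
 [351 263]
 [274 249]] [[ 708.4743641   110.03002497   75.        ]
 [ 701.69496797  -11.21179091   75.        ]
 [ 669.44170438 -100.8740488    75.        ]
 [ 418.87961397  -54.60740674   75.        ]
 [ 459.14648226  157.07920796   75.        ]]
[[550.23116631  18.44984467  93.63176228]]
[[483.73137959 127.00141532  72.05547227]]
[[454.81080889 -25.00960999  70.12561279]]
[[-9.55394242e-01  2.95333162e-01 -4.08080587e-04]
 [ 2.95333443e-01  9.55393241e-01 -1.38257175e-03]
 [-1.84418531e-05 -1.44142094e-03 -9.99998961e-01]]
```

View pics/a_zoom.png

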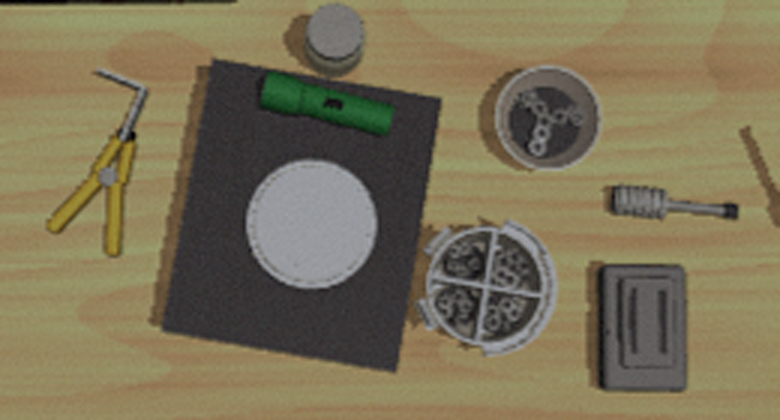

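```bash
python3 - <<'E'
from meas import *
print(plane("top",[[220+487/3,140+290/3]],60), plane("top",[[220+x/3,140+y/3] for x,y in[(213,60),(441,98),(396,371),(162,328)]],75))
p=np.load("a_side.npz")["p"]
cv2.imwrite("pics/a_szoom.png",cv2.resize(p[130:290,240:460],None,fx=3.5,fy=3.5,interpolation=cv2.INTER_CUBIC)[:,:,::-1])
p=np.load("a_top.npz")["p"]
cv2.imwrite("pics/a_tzoom.png",cv2.resize(p[185:270,290:415],None,fx=6,fy=6,interpolation=cv2.INTER_CUBIC)[:,:,::-1])
E
```

```text
[[ 491.02569028 -144.29164827   60.        ]] [[ 708.4743641   110.03002497   75.        ]
 [ 670.36856155 -103.70774151   75.        ]
 [ 417.03753433  -57.32692116   75.        ]
 [ 458.23239924  157.07597238   75.        ]]
```

View pics/a_szoom.png

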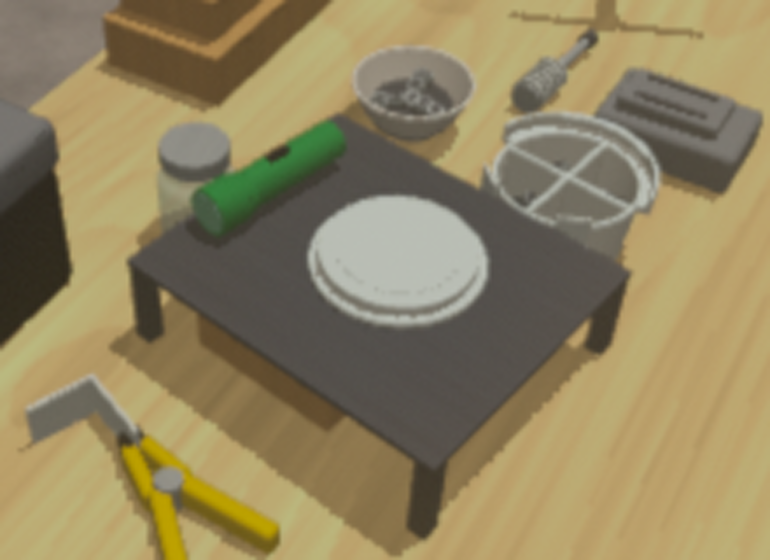

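View pics/a_tzoom.png

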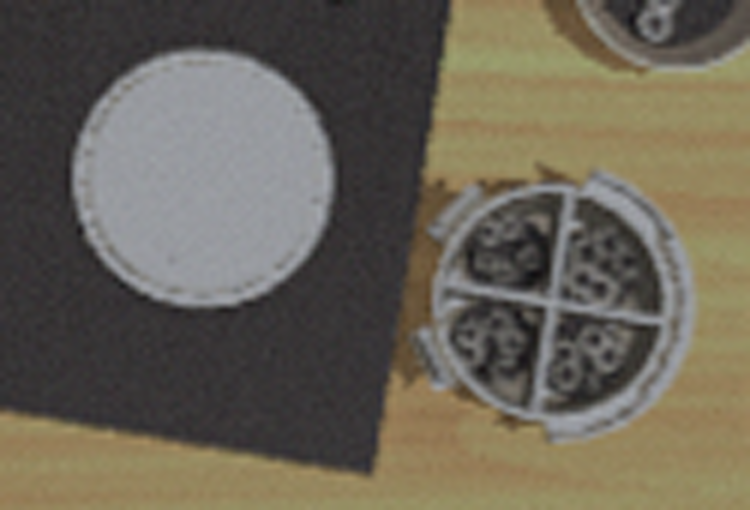

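```bash
python3 - <<'E'
from meas import *
f=lambda x,y,s,ox,oy:[(x+.5)/s-.5+ox,(y+.5)/s-.5+oy]
print("tub",plane("top",[f(553,302,6,290,185)],60),plane("side",[f(570,178,3.5,240,130)],60))
def cir(n,pts,z):
    w=plane(n,pts,z);A=np.c_[2*w[:,:2],np.ones(len(w))]; s=np.linalg.lstsq(A,(w[:,:2]**2).sum(1),rcond=None)[0];return s[:2],np.sqrt(s[2]+s[0]**2+s[1]**2)
print("lid side flange",cir("side",[f(*q,3.5,240,130) for q in[(308,258),(318,288),(345,311),(380,324),(415,324),(450,312),(478,290),(487,260)]],80))
print("lid top flange",circ("top","a",(298,188,350,242),80))
print("tub rim side",cir("side",[f(*q,3.5,240,130) for q in[(490,175),(497,195),(515,212),(550,225),(590,226),(625,212)]],60))
print("rim top",cir("top",[f(*q,6,290,185) for q in[(434,290),(436,330),(450,365),(480,395),(510,410),(465,217),(500,194),(540,183)]],60))
print("deckside",plane("side",[f(*q,3.5,240,130) for q in[(630,272),(434,466),(132,262),(338,114)]],75))
d=np.load("a_top.npz")["d"]
E
```

```text
tub [[ 495.92748876 -142.77649799   60.        ]] [[ 494.26963863 -140.95592783   60.        ]]
lid side flange (array([554.67609518,  22.43189822]), np.float64(59.52173748092992))
lid top flange (array([553.49715184,  20.25601953]), np.float64(59.010316048377526))
tub rim side (array([ 498.93022775, -136.88714155]), np.float64(53.49470014327041))
rim top (array([ 496.76357252, -141.11738448]), np.float64(54.77837050535685))
deckside [[ 418.09968086  -53.68772221   75.        ]
 [ 457.85674124  157.89800142   75.        ]
 [ 706.38929345  113.49562519   75.        ]
 [ 669.642907   -100.03899437   75.        ]]
```

```bash
python3 -m creep '[{"travel":[-0.12,-0.06,0],"yaw":0.08},{"travel":[-0.3,-0.15,0],"yaw":0.2},{"travel":[-0.5,-0.25,0],"yaw":0.35},{"travel":[-0.7,-0.35,0],"yaw":0.5},{"travel":[-0.88,-0.44,0],"yaw":0.62},{"travel":[-1,-0.5,0],"yaw":0.7},{"travel":[-1,-0.5,0],"yaw":0.7}]' 0.7 30
python3 - <<'E'
from h import *
s=bot.state();M=rot(s["orientation"]);p=s["ee_pos"];print(p,s["opening"],M[:,0],s["time"])
t=np.array([570,110,p[2]]);print("share",M.T@(t-p)/250); a=np.degrees(np.arctan2(M[1,1],M[0,1]));print("yaw share",(a+10.25)/60)
E
```

```text
time: 0.98
ee_pos: [358.0, 306.9, 230.9]
orientation: [-0.0, 0.495, 0.869, -0.0]
wrist_force: [-1.2, 0.5, 0.0]
opening: 59.5
[358.03295698 306.85094252 230.90719254] 59.53082385055382 [-5.09178834e-01  8.60660714e-01 -2.22818849e-04] 0.975
share [-1.10940402e+00  3.28797594e-01  1.28911067e-05]
yaw share 0.6809856583037817
```

```bash
python3 -m creep '[{"travel":[-0.12,0.04,0],"yaw":0.08},{"travel":[-0.3,0.1,0],"yaw":0.2},{"travel":[-0.5,0.16,0.05],"yaw":0.35},{"travel":[-0.7,0.23,0.1],"yaw":0.5},{"travel":[-0.88,0.29,0.2],"yaw":0.61},{"travel":[-1,0.33,0.25],"yaw":0.68},{"travel":[-1,0.33,0.3],"yaw":0.68},{"travel":[-1,0.33,0.3],"yaw":0.68}]'
python3 - <<'E'
from h import *
s=bot.state();M=rot(s["orientation"]);p=s["ee_pos"];print(p,s["opening"],M[:,1],s["time"])
t=np.array([570,110,95]);print("share",M.T@(t-p)/250); a=np.degrees(np.arctan2(M[1,1],M[0,1]));print("yaw share",(a+10.25)/60)
E
```

```text
time: 1.98
ee_pos: [554.5, 136.7, 155.0]
orientation: [-0.001, 0.765, 0.644, -0.001]
wrist_force: [-0.4, -0.1, 0.5]
opening: 59.8
[554.52754087 136.713049   154.99553404] 59.7775989822365 [ 0.98522515 -0.17124045 -0.00284683] 1.975
share [-0.09450735  0.07995603  0.23982194]
yaw share 0.006500174863436185
```

```bash
python3 -m creep '[{"travel":[-0.05,0.04,0.05],"yaw":0},{"travel":[-0.09,0.08,0.1],"yaw":0},{"travel":[-0.09,0.08,0.18],"yaw":0},{"travel":[-0.09,0.08,0.24],"yaw":0},{"travel":[-0.09,0.08,0.26],"yaw":0},{"travel":[-0.09,0.08,0.26],"yaw":0}]'
python3 - <<'E'
from h import *
grab("b")
p=np.load("b_side.npz")["p"]
cv2.imwrite("pics/b_szoom.png",cv2.resize(p[100:290,240:460],None,fx=3,fy=3,interpolation=cv2.INTER_CUBIC)[:,:,::-1])
E
```

```text
time: 2.72
ee_pos: [571.6, 110.2, 91.1]
orientation: [-0.0, 0.766, 0.643, -0.0]
wrist_force: [0.5, -0.0, -0.1]
opening: 59.8
```

View pics/b_szoom.png

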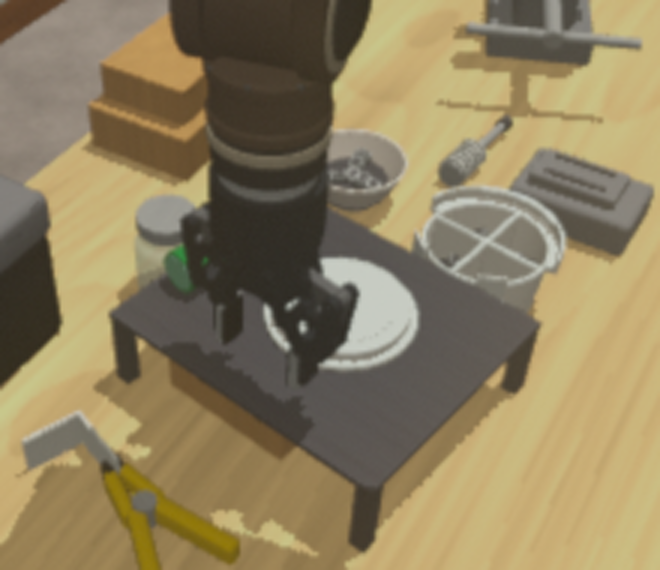

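Fingers stand behind the lid (zoom ~(230,335) and (300,375)), torch clear on the far side. Now feel down for the deck.

```bash
python3 -m creep '[{"travel":[0,0,0.02],"yaw":0},{"travel":[0,0,0.036],"yaw":0},{"travel":[0,0,0.044],"yaw":0},{"travel":[0,0,0.048],"yaw":0}]'; python3 -m creep '[{"travel":[0,0,0.004],"yaw":0},{"travel":[0,0,0.008],"yaw":0},{"travel":[0,0,0.008],"yaw":0}]'
```

```text
time: 3.32
ee_pos: [571.6, 110.2, 79.1]
orientation: [-0.0, 0.766, 0.643, -0.0]
wrist_force: [-0.6, -0.2, -0.2]
opening: 59.9
time: 3.7
ee_pos: [571.7, 110.3, 77.2]
orientation: [-0.0, 0.766, 0.643, -0.0]
wrist_force: [-0.1, -0.4, -0.0]
opening: 59.7
```

```bash
python3 -m creep '[{"travel":[0,0,0.006],"yaw":0},{"travel":[0,0,0.008],"yaw":0},{"travel":[0,0,0.008],"yaw":0}]';python3 -m creep '[{"travel":[0,0,0.006],"yaw":0},{"travel":[0,0,0.008],"yaw":0},{"travel":[0,0,0.008],"yaw":0}]'
```

```text
time: 4.08
ee_pos: [571.7, 110.2, 75.2]
orientation: [-0.0, 0.766, 0.643, -0.0]
wrist_force: [-0.1, -0.0, -0.3]
opening: 59.5
time: 4.45
ee_pos: [571.6, 110.3, 73.2]
orientation: [-0.0, 0.766, 0.643, -0.0]
wrist_force: [0.8, 0.1, 0.4]
opening: 59.8
```

```bash
for i in 1 2; do python3 -m creep '[{"travel":[0,0,0.006],"yaw":0},{"travel":[0,0,0.006],"yaw":0}]'; done;
```

```text
time: 4.7
ee_pos: [571.6, 110.3, 71.6]
orientation: [-0.0, 0.766, 0.643, -0.0]
wrist_force: [-0.2, -0.6, -0.5]
opening: 60.0
time: 4.95
ee_pos: [571.7, 110.3, 70.1]
orientation: [-0.0, 0.766, 0.643, -0.0]
wrist_force: [-0.4, 0.6, 0.2]
opening: 59.8
```

```bash
python3 -m creep '[{"travel":[0,0,0.006],"yaw":0},{"travel":[0,0,0.006],"yaw":0}]'; python3 -m creep '[{"travel":[0,0,0.006],"yaw":0},{"travel":[0,0,0.006],"yaw":0}]'
```

```text
time: 5.2
ee_pos: [571.8, 110.3, 70.0]
orientation: [0.0, 0.766, 0.643, 0.0]
wrist_force: [-2.6, -1.0, 7.6]
opening: 60.1
time: 5.45
ee_pos: [571.8, 110.3, 70.0]
orientation: [0.0, 0.766, 0.643, 0.001]
wrist_force: [-5.4, -2.1, 17.0]
opening: 59.9
```

```bash
python3 -m creep '[{"travel":[0,0,-0.02],"yaw":0},{"travel":[0,0,-0.02],"yaw":0},{"travel":[-0.06,0,-0.02],"yaw":0},{"travel":[-0.11,0,-0.02],"yaw":0},{"travel":[-0.14,-0.01,-0.02],"yaw":0},{"travel":[-0.18,-0.02,-0.02],"yaw":0},{"travel":[-0.22,-0.034,-0.02],"yaw":0},{"travel":[-0.26,-0.048,-0.02],"yaw":0},{"travel":[-0.30,-0.062,-0.02],"yaw":0},{"travel":[-0.30,-0.062,-0.02],"yaw":0}]'
python3 - <<'E'
from h import *
grab("c")
p=np.load("c_side.npz")["p"]
cv2.imwrite("pics/c_szoom.png",cv2.resize(p[100:290,240:460],None,fx=3,fy=3,interpolation=cv2.INTER_CUBIC)[:,:,::-1])
p=np.load("c_top.npz")["p"]
cv2.imwrite("pics/c_tzoom.png",cv2.resize(p[150:270,280:420],None,fx=5,fy=5,interpolation=cv2.INTER_CUBIC)[:,:,::-1])
E
```

```text
time: 6.7
ee_pos: [542.9, 38.3, 72.3]
orientation: [0.0, 0.766, 0.643, -0.0]
wrist_force: [0.3, 0.4, 0.1]
opening: 59.5
```

View pics/c_szoom.png

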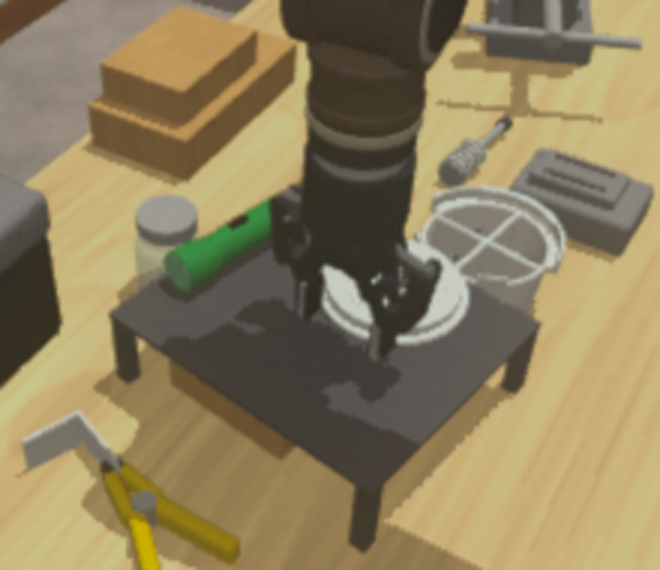

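View pics/c_tzoom.png

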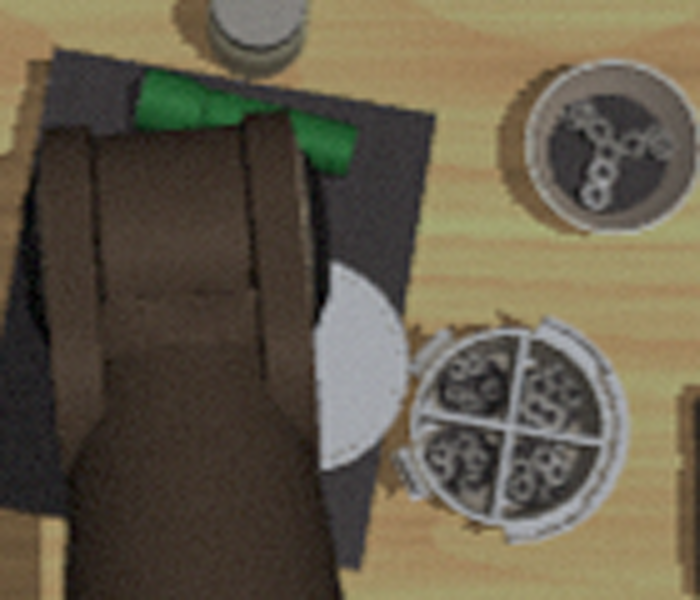

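The lid is being pushed between the fingers; its leading edge (~(408,365) in the zoom) has reached the deck's edge. Fit its centre.

```bash
python3 - <<'E'
from meas import *
f=lambda x,y:[(x+.5)/5-.5+280,(y+.5)/5-.5+150]
P=[f(*q) for q in[(335,263),(360,274),(385,300),(402,332),(409,365),(405,400),(390,434),(365,458),(340,469)]]
w=plane("top",P,79)[:,:2]
from scipy.optimize import least_squares
r=least_squares(lambda c:np.linalg.norm(w-c,axis=1)-59.5,[530,-20]);print(r.x,r.fun)
s=bot.state();M=rot(s["orientation"]);p=s["ee_pos"]
for n,q in(("lid",r.x),("tub",[495.8,-142])):print(n,M.T@(np.r_[q,72]-p))
print(M[:,0],s["wrist_force"],p)
E
```

```text
[528.92222142 -26.28102675] [ 1.24595276  1.38188418 -0.49847153 -1.16351884 -0.78970151 -0.31662085
  0.98476332  1.10655542  0.24012269]
lid [-66.76394313  -2.96555179   0.33472034]
tub [-186.47510885  -15.50345923    0.33596344]
[ 1.73538965e-01  9.84827004e-01 -1.92881714e-05] [ 0.04361012  0.20508491 -0.43601293] [543.42889555  38.95527984  72.3336847 ]
```

```bash
python3 -m creep '[{"travel":[-0.03,-0.01,0],"yaw":0},{"travel":[-0.07,-0.024,0],"yaw":0},{"travel":[-0.11,-0.038,0],"yaw":0},{"travel":[-0.15,-0.052,0],"yaw":0},{"travel":[-0.18,-0.06,0],"yaw":0},{"travel":[-0.21,-0.06,0],"yaw":0},{"travel":[-0.24,-0.06,0],"yaw":0},{"travel":[-0.26,-0.06,0],"yaw":0},{"travel":[-0.26,-0.06,0],"yaw":0}]'
python3 - <<'E'
from h import *
grab("d")
p=np.load("d_side.npz")["p"]
cv2.imwrite("pics/d_szoom.png",cv2.resize(p[100:290,240:460],None,fx=3,fy=3,interpolation=cv2.INTER_CUBIC)[:,:,::-1])
p=np.load("d_top.npz")["p"]
cv2.imwrite("pics/d_tzoom.png",cv2.resize(p[150:270,280:420],None,fx=5,fy=5,interpolation=cv2.INTER_CUBIC)[:,:,::-1])
E
```

```text
time: 7.92
ee_pos: [517.4, -22.8, 72.3]
orientation: [0.0, 0.766, 0.643, -0.0]
wrist_force: [-0.5, -0.5, 0.1]
opening: 59.9
```

View pics/d_szoom.png

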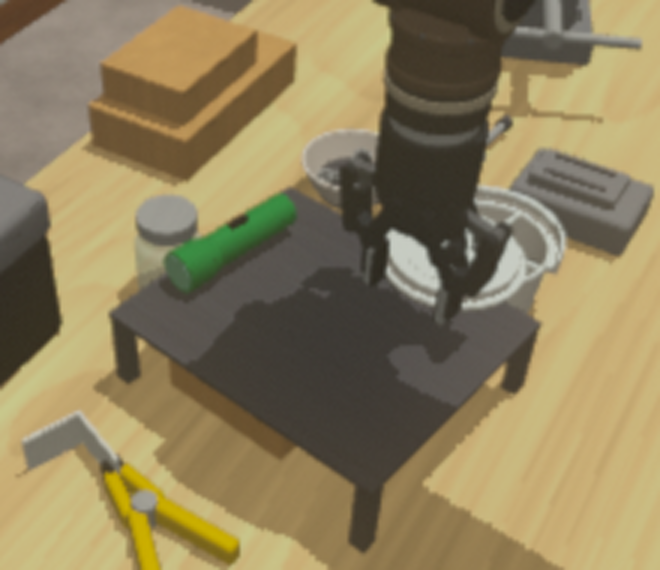

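View pics/d_tzoom.png

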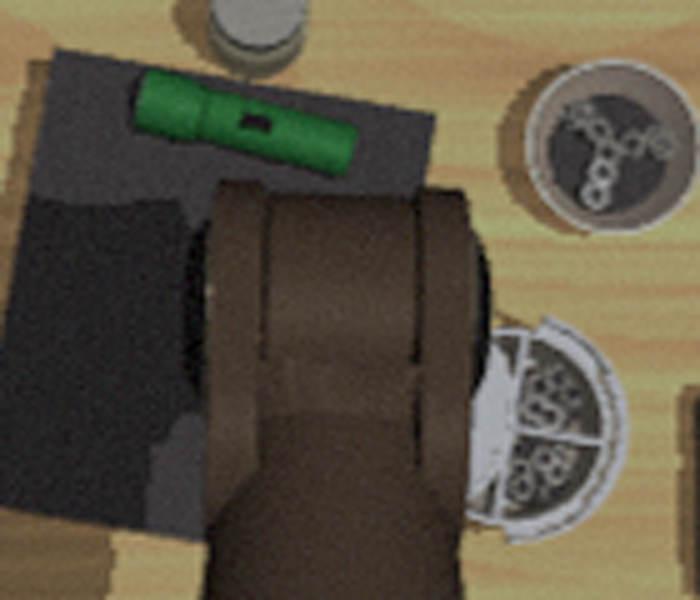

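Lid leading edge is over the tub (right of (515,420)), laterally lined up. Continue straight.

```bash
python3 -m creep '[{"travel":[-0.02,-0.002,0],"yaw":0},{"travel":[-0.05,-0.003,0],"yaw":0},{"travel":[-0.08,-0.003,0],"yaw":0},{"travel":[-0.11,-0.003,0],"yaw":0},{"travel":[-0.14,-0.003,0],"yaw":0},{"travel":[-0.16,-0.003,0],"yaw":0},{"travel":[-0.16,-0.003,0],"yaw":0}]'
python3 - <<'E'
from h import *
grab("e")
p=np.load("e_side.npz")["p"]
cv2.imwrite("pics/e_szoom.png",cv2.resize(p[130:230,340:450],None,fx=6,fy=6,interpolation=cv2.INTER_CUBIC)[:,:,::-1])
p=np.load("e_top.npz")["p"]
cv2.imwrite("pics/e_tzoom.png",cv2.resize(p[150:270,280:420],None,fx=5,fy=5,interpolation=cv2.INTER_CUBIC)[:,:,::-1])
E
```

```text
time: 8.9
ee_pos: [509.6, -62.1, 72.2]
orientation: [0.0, 0.766, 0.643, -0.0]
wrist_force: [0.7, 0.6, -0.0]
opening: 60.0
```

View pics/e_szoom.png

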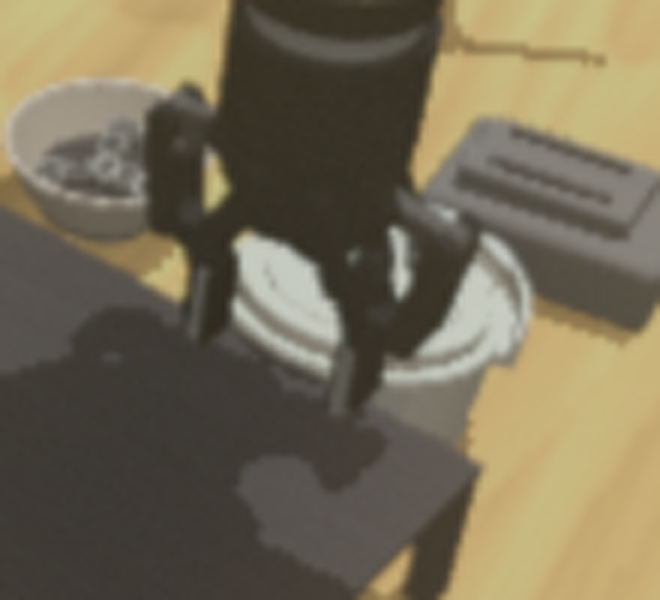

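View pics/e_tzoom.png

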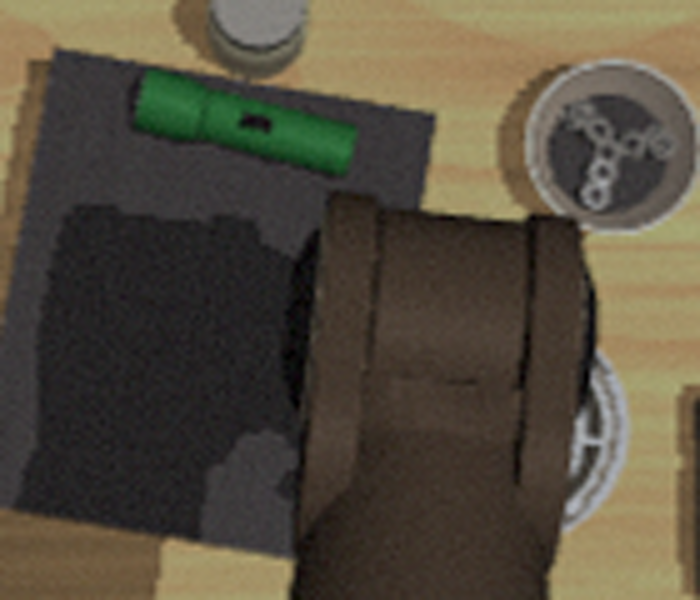

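The lid has tipped, front edge down over the tub. Now slow home push with force checks.

```bash
python3 -m creep '[{"travel":[-0.012,0,0],"yaw":0},{"travel":[-0.024,0,0],"yaw":0},{"travel":[-0.036,0,0],"yaw":0},{"travel":[-0.036,0,0],"yaw":0}]'
python3 -m creep '[{"travel":[-0.008,0,0],"yaw":0},{"travel":[-0.016,0,0],"yaw":0},{"travel":[-0.016,0,0],"yaw":0}]'
```

```text
time: 9.5
ee_pos: [508.1, -70.7, 72.3]
orientation: [0.0, 0.766, 0.643, -0.0]
wrist_force: [0.0, 0.5, -0.5]
opening: 60.0
time: 9.88
ee_pos: [507.6, -73.9, 72.4]
orientation: [-0.0, 0.766, 0.643, 0.001]
wrist_force: [0.3, 3.7, 0.1]
opening: 59.9
```

```bash
python3 -m creep '[{"travel":[-0.006,0,0],"yaw":0},{"travel":[-0.008,0,0],"yaw":0},{"travel":[-0.008,0,0],"yaw":0}]'
```

```text
time: 10.25
ee_pos: [507.1, -76.8, 72.3]
orientation: [0.0, 0.766, 0.643, -0.0]
wrist_force: [0.9, -0.0, 0.6]
opening: 59.6
```

```bash
python3 -m creep '[{"travel":[-0.004,0,0],"yaw":0},{"travel":[-0.006,0,0],"yaw":0},{"travel":[-0.006,0,0],"yaw":0}]'
python3 - <<'E'
from h import *
grab("f")
p=np.load("f_side.npz")["p"]
cv2.imwrite("pics/f_szoom.png",cv2.resize(p[130:230,340:450],None,fx=6,fy=6,interpolation=cv2.INTER_CUBIC)[:,:,::-1])
E
```

```text
time: 10.62
ee_pos: [506.8, -78.0, 72.3]
orientation: [0.0, 0.766, 0.643, -0.0]
wrist_force: [-0.3, 1.1, -0.0]
opening: 59.6
```

View pics/f_szoom.png

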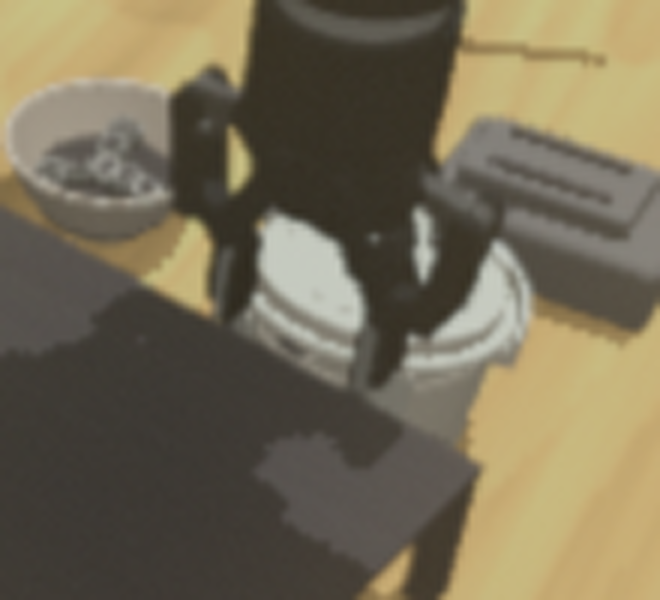

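```bash
python3 -m creep '[{"travel":[-0.004,0,0],"yaw":0},{"travel":[-0.006,0,0],"yaw":0},{"travel":[-0.006,0,0],"yaw":0}]'
python3 -m creep '[{"travel":[-0.004,0,0],"yaw":0},{"travel":[-0.004,0,0],"yaw":0}]'
```

```text
time: 11.1
ee_pos: [506.6, -79.4, 72.3]
orientation: [0.0, 0.766, 0.643, 0.0]
wrist_force: [-0.3, -0.5, -0.1]
opening: 59.9
time: 11.35
ee_pos: [506.4, -80.4, 72.3]
orientation: [0.0, 0.766, 0.643, -0.0]
wrist_force: [-0.7, -0.6, -0.1]
opening: 59.6
```

```bash
python3 -m creep '[{"travel":[-0.004,0,0],"yaw":0},{"travel":[-0.004,0,0],"yaw":0}]'
python3 -m creep '[{"travel":[-0.004,0,0],"yaw":0},{"travel":[-0.004,0,0],"yaw":0}]'
```

```text
time: 11.6
ee_pos: [506.3, -81.3, 72.3]
orientation: [-0.0, 0.766, 0.643, 0.0]
wrist_force: [-0.2, 0.9, -0.2]
opening: 59.5
time: 11.85
ee_pos: [506.1, -82.4, 72.3]
orientation: [0.0, 0.766, 0.643, -0.0]
wrist_force: [-0.3, -0.8, 0.1]
opening: 59.3
```

```bash
python3 -m creep '[{"travel":[0.03,0,0],"yaw":0},{"travel":[0.08,0,0],"yaw":0},{"travel":[0.2,0,-0.08],"yaw":0},{"travel":[0.4,0,-0.2],"yaw":0},{"travel":[0.6,0,-0.3],"yaw":0},{"travel":[0.68,0,-0.3],"yaw":0},{"travel":[0.68,0,-0.3],"yaw":0}]'
python3 - <<'E'
from h import *
grab("g")
p=np.load("g_side.npz")["p"]
cv2.imwrite("pics/g_szoom.png",cv2.resize(p[130:230,340:450],None,fx=6,fy=6,interpolation=cv2.INTER_CUBIC)[:,:,::-1])
p=np.load("g_top.npz")["p"]
cv2.imwrite("pics/g_tzoom.png",cv2.resize(p[190:270,340:440],None,fx=6,fy=6,interpolation=cv2.INTER_CUBIC)[:,:,::-1])
E
```

```text
time: 12.72
ee_pos: [535.3, 86.6, 146.5]
orientation: [-0.0, 0.765, 0.644, -0.0]
wrist_force: [-0.2, -0.4, 0.4]
opening: 60.0
```

View pics/g_szoom.png

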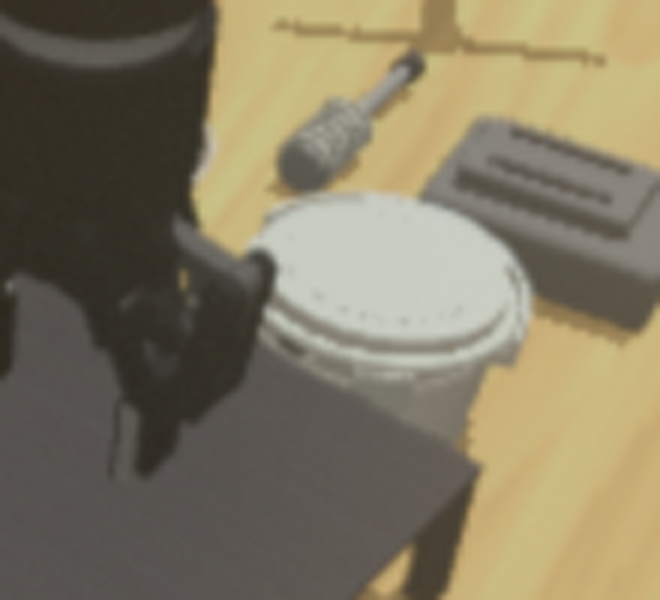

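View pics/g_tzoom.png

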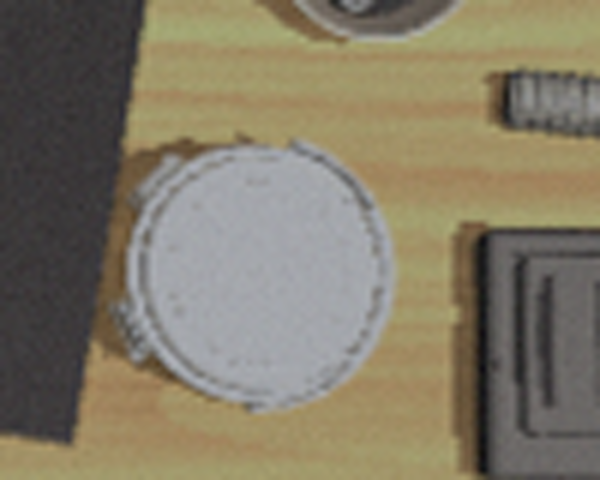

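```bash
cat > tilt.py <<'E'
from h import *
def tilt(tag):
    C=np.array([495.8,-142,74]); u=np.array([.1735,.985]); x=np.array([.985,-.1735])
    for n in("top","side"):
        d=np.load(f"{tag}_{n}.npz")["d"]; v,w=np.mgrid[150:270,340:440] if n=="top" else np.mgrid[140:220,360:450]
        dd=d[v,w].ravel(); W=world(n,np.c_[w.ravel(),v.ravel()],dd); a=W[:,:2]-C[:2]; r=np.hypot(*a.T); k=(r<42)&(abs(W[:,2]-80)<25)&(dd>0)
        A=np.c_[a[k]@u,a[k]@x,np.ones(k.sum())]; s=np.linalg.lstsq(A,W[k,2],rcond=None)[0]
        print(n,k.sum(),"tilt along y, x deg",np.degrees(np.arctan(s[:2])),"z",s[2],"rms",np.std(A@s-W[k,2]))
E
python3 - <<'E'
from tilt import *; tilt("g")
from meas import *
s=bot.state();M=rot(s["orientation"]);p=s["ee_pos"]
print(M.T@(np.array([495.8+.1735*30,-142+.985*30,100])-p)/250)
E
```

```text
top 718 tilt along y, x deg [ 6.18355857 -1.42463252] z 80.42854408944761 rms 2.8331600122474363
side 461 tilt along y, x deg [ 5.77461148 -1.54710656] z 81.33953150712195 rms 1.6489757672817769
[-0.80004831  0.00395493  0.18538076]
```

```bash
python3 -m creep '[{"travel":[-0.1,0,0],"yaw":0},{"travel":[-0.28,0,0],"yaw":0},{"travel":[-0.46,0,0],"yaw":0},{"travel":[-0.62,0,0],"yaw":0},{"travel":[-0.74,0.002,0.04],"yaw":0},{"travel":[-0.8,0.004,0.1],"yaw":0},{"travel":[-0.8,0.004,0.16],"yaw":0},{"travel":[-0.8,0.004,0.2],"yaw":0},{"travel":[-0.8,0.004,0.2],"yaw":0}]' 0 30
python3 -m creep '[{"travel":[0,0,0.016],"yaw":0},{"travel":[0,0,0.028],"yaw":0},{"travel":[0,0,0.036],"yaw":0},{"travel":[0,0,0.036],"yaw":0}]'
```

```text
time: 13.95
ee_pos: [501.3, -111.0, 96.1]
orientation: [-0.001, 0.765, 0.643, -0.001]
wrist_force: [-0.7, 0.6, -0.0]
opening: 0.1
time: 14.45
ee_pos: [501.9, -111.9, 88.3]
orientation: [-0.0, 0.766, 0.643, -0.0]
wrist_force: [1.3, -0.4, 0.3]
opening: 0.2
```

```bash
python3 -m creep '[{"travel":[0,0,0.01],"yaw":0},{"travel":[0,0,0.02],"yaw":0},{"travel":[0,0,0.024],"yaw":0},{"travel":[0,0,0.024],"yaw":0}]'
python3 -m creep '[{"travel":[0,0,0.008],"yaw":0},{"travel":[0,0,0.012],"yaw":0},{"travel":[0,0,0.012],"yaw":0}]'
```

```text
time: 14.95
ee_pos: [502.2, -112.5, 82.9]
orientation: [0.001, 0.766, 0.643, -0.0]
wrist_force: [-0.8, -1.6, 4.5]
opening: -0.0
time: 15.32
ee_pos: [502.5, -112.5, 79.9]
orientation: [0.001, 0.766, 0.643, 0.0]
wrist_force: [0.3, -2.5, 5.1]
opening: 0.1
```

```bash
python3 -m creep '[{"travel":[0,0,0.008],"yaw":0},{"travel":[0,0,0.012],"yaw":0},{"travel":[0,0,0.012],"yaw":0}]'
```

```text
time: 15.7
ee_pos: [501.7, -111.8, 75.9]
orientation: [-0.0, 0.766, 0.643, 0.0]
wrist_force: [0.0, 0.9, 1.0]
opening: 0.1
```

```bash
python3 -m creep '[{"travel":[0,0,0.006],"yaw":0},{"travel":[0,0,0.012],"yaw":0},{"travel":[0,0,0.012],"yaw":0}]'
```

```text
time: 16.08
ee_pos: [501.9, -111.8, 74.3]
orientation: [0.0, 0.766, 0.643, 0.0]
wrist_force: [-4.1, 1.3, 10.9]
opening: 0.2
```

```bash
python3 -m creep '[{"travel":[0,0,0.006],"yaw":0},{"travel":[0,0,0.008],"yaw":0},{"travel":[0,0,0.008],"yaw":0}]'
```

```text
time: 16.45
ee_pos: [502.0, -111.8, 74.3]
orientation: [0.001, 0.766, 0.643, 0.001]
wrist_force: [-8.5, 3.8, 24.2]
opening: 0.1
```

Hard stop at z = 74.3 with 24 N, which matches the seated height. Lift off, back away and look.

```bash
python3 -m creep '[{"travel":[0,0,-0.03],"yaw":0},{"travel":[0,0,-0.1],"yaw":0},{"travel":[0,0,-0.25],"yaw":0},{"travel":[0.15,0,-0.42],"yaw":0},{"travel":[0.35,0,-0.5],"yaw":0},{"travel":[0.55,0,-0.5],"yaw":0},{"travel":[0.75,0,-0.5],"yaw":0},{"travel":[0.9,0,-0.5],"yaw":0},{"travel":[0.9,0,-0.5],"yaw":0}]'
python3 - <<'E'
from tilt import *
grab("i"); tilt("i")
p=np.load("i_side.npz")["p"]
cv2.imwrite("pics/i_szoom.png",cv2.resize(p[130:230,340:450],None,fx=6,fy=6,interpolation=cv2.INTER_CUBIC)[:,:,::-1])
p=np.load("i_top.npz")["p"]
cv2.imwrite("pics/i_tzoom.png",cv2.resize(p[190:270,340:440],None,fx=6,fy=6,interpolation=cv2.INTER_CUBIC)[:,:,::-1])
E
```

```text
time: 17.58
ee_pos: [540.9, 111.8, 195.4]
orientation: [-0.0, 0.765, 0.644, -0.001]
wrist_force: [-0.9, -0.3, 0.4]
opening: -0.1
top 717 tilt along y, x deg [-0.16177572 -0.25337066] z 74.15013537421432 rms 3.1320336852072823
side 540 tilt along y, x deg [-0.00718015  0.05686467] z 75.05977831993394 rms 1.0432244715230397
```

View pics/i_szoom.png

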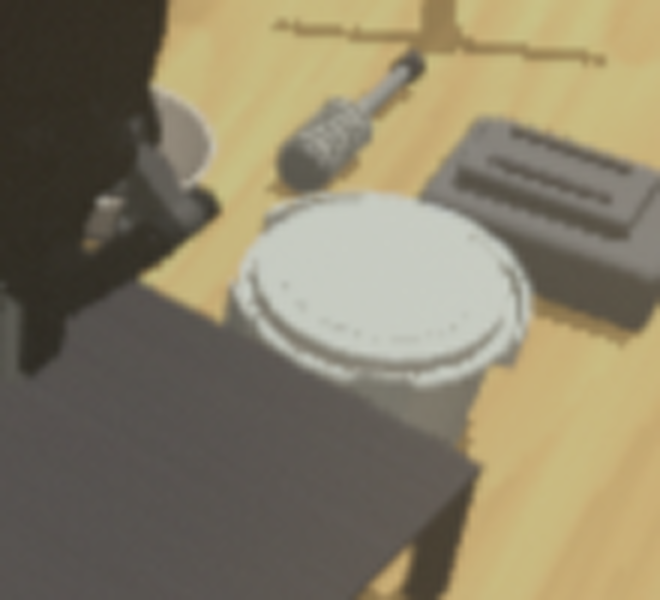

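View pics/i_tzoom.png

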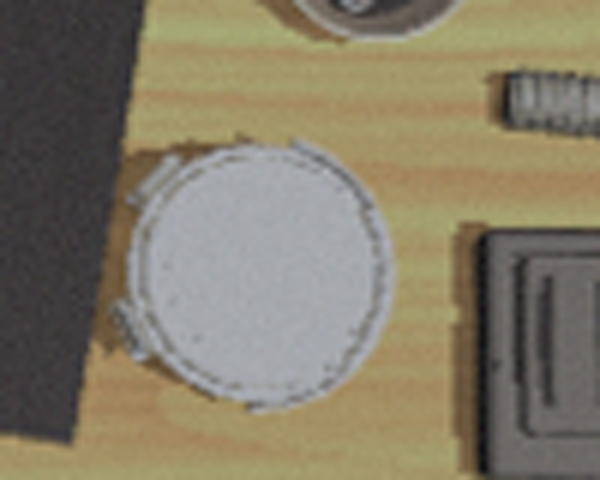

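View pics/i_top.png

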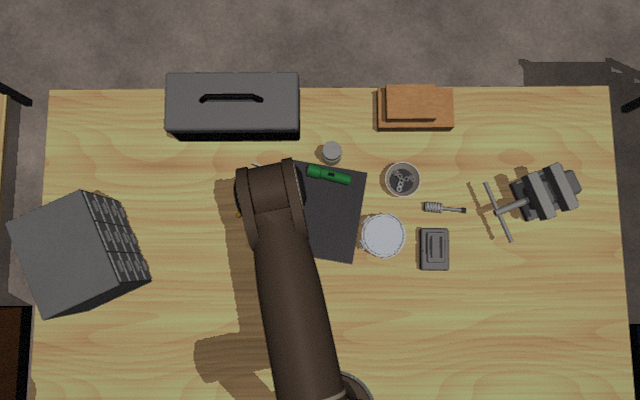

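The lid is level (0.2° or less) with its top at about 74–75 mm. It is centred at about (262,272) in the top zoom, and nothing else has moved. Handing in.

```bash
python3 -c "
from station import bot
print(bot.hand_in())"
```

```text
the job is handed in; nothing more can be done
None
```

The lid is on the tub, level and fully down, and I handed the job in with the arm clear at about 17.6 s. I pushed it across the deck with two half-open fingers behind it until its front edge dropped under the lip. Then I pressed the near edge with the closed fingertips.

**Before the press:** the lid lay tilted about 6°, as the task describes. The home push never met a clear hard stop. I judged the front edge home from the finger position, the picture and the tilt.

**During the press:** the force peaked at about 5 N in the readings between steps, fell to about 1 N as the lid gave way, then came up hard at z = 74.3 mm with 24 N.

**After backing off:** with nothing touching it, the lid's tilt measured about 0.3° or less from both cameras. Its top measured 74.2 mm (top camera) and 75.1 mm (side camera), against 74 mm expected; the top camera's depth was noisy, at about 3 mm rms. I could not read the clip joints directly, so I infer both clips snapped from the force drop, the hard stop and the lid staying level.

**Other things:** the torch, jar, bowl, brush and charger look unmoved in the last picture. The arm mostly hid the clamp there, but the arm never went near it at bench height.

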